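Craft room: shut the glue gun's booth and open the pot's booth

ROBOT

A 6-joint arm with a two-finger parallel gripper is mounted at the origin on the work surface. World frame = base frame: x ahead of the robot, y to its left, z up, the work surface at z = 0. Lengths are in m, angles in degrees, forces in N, time in s.
With the tool pointing down it reaches from about 0.3 to 0.75 m from the base axis. Payload 8.5 kg.
Tool frame: the origin (TCP) lies midway between the tips of the shut fingers; the grasp point (between the pads) lies 19 mm behind it (env.grip_depth is the distance from the TCP to the grasp point, in m); y points along the fingers, x is the direction in which the jaws open and shut, and the axes are right-handed (so a half turn about y gives the same grasp; the last joint's range is limited). The gripper opens to 85 mm and grips with 20 to 120 N. Pads are 22 mm wide; open, the fingers measure 114 mm over their backs; the gripper's body (76 mm by 85 mm) begins 54 mm behind the grasp point. The pads swing forward as they close: fully open they stand 13 mm farther back than shut.
Start: joints at [55.388, 21.807, 74.336, -0, 83.858, -12.336], TCP at [0.208, 0.509, 0.231] pointing down, gripper open.
Joint ranges: [-178.18, 178.18], [-50.72, 133.34], [12.68, 142.11], [-81.47, 261.47], [9.98, 163.14], [-165.26, 165.26]. Speed limits (degrees/s): [136.94, 136.94, 180, 180, 180, 180].

INTERFACE

Orientations are given as a 3x3 rotation matrix whose columns are the frame's x, y, z axes.
In Python, from rig import env gives the robot as it stands.
- The arm moves only by the shell command python3 -m inch 'ROWS' [FORCE]. ROWS is JSON, a list that holds one entry, the list of rows, each a list of 7 numbers: the gripper command: -1 is shut, 1 is fully open, values between are in proportion, then the shift along the world's x, y, z in cm, then the turn, a rotation vector about the world's x, y, z in degrees. In form: [[[grip, dx, dy, dz, rx, ry, rz], ...]]. A call has 1 to 20 rows; each row is the pose to reach, as a shift and turn from the pose commanded when the call began; what a row does not reach only later rows make up. A row lasts 1/8 s, in which the tool goes at most 62.5 mm and 10.7 degrees, less where a joint would pass 70% of its speed; a pose out of reach is approached as far as the arm can. A call with a gripper value outside its range is refused whole. The fingers move at their own pace and stop on an object; FORCE is the grip in N (left out, the last holds). Time passes only in rows, so rows that repeat a pose let the fingers close. It gives the time, the measured TCP pose, the force and the opening at its end, in the units of the state.
- env.observe(): the state, without advancing time (a new reading comes with each control period).
- env.get_image(name): name is "scene" or "side" or "wrist"; returns a dict with "frame" (420x560x3 uint8, red, green, blue), "mtx" (3x3 intrinsics, pixels), "distortion" ([k1, k2, p1, p2, k3] as OpenCV has them; the pictures are not rectified), "rvec" (rotation vector, rad) and "tvec" (3), from world to camera coordinates, as OpenCV has them. Camera axes: x right, y down, z forward; pixel columns grow to the right and rows downward; lengths in m; the calibration is good to about 2 mm. A picture is of the moment at which its call begins. There is no depth.
- env.close_job(): hands the job in, once; it reports no verdict.
The state is a dict: "time_s": time; "q": joint angles; "qvel": joint speeds; "joint_efforts": joint torques, N m; "position": TCP position; "tool_rot": TCP orientation; "ft_force": force on the tool from outside, world axes, zero at the start; "wrist_torque": the same for the moment, N m; "grip_width": finger opening in m.
Only numpy, scipy, OpenCV 4.12 (cv2) and the standard library are available. Lean on these libraries where they do the work, as an engineer would, in place of code of your own. Each camera call takes 0.05 s, during which the arm holds its last target.

TASK

Gluing is over and both clear booths were left half open: slide the sash of the booth with the glue gun inside all the way down, so that the hot gun is shut away, and slide the sash of the booth with the terracotta pot inside all the way up, so that the pot can be taken out. Leave both sashes standing so.

Things in the scene. Friction and masses are not known exactly. Their poses are not given: they have to be found in the camera images.
- gun_sash (a joint): height of the sash of the booth holding the white hot-glue gun (lying flat, about 160 x 100 mm): 0 = fully down (shut), 0.12 = fully up at its stop. The sash, a clear pane in aluminium rails, 194 mm wide, 0.35 kg, slides vertically at the booth's front (robot side). Friction of about 8 N holds it wherever it is left: 12 N lifts it, 5 N pushes it down.
- gun_handle (a point): centre of the handle bar on top of the gun booth's sash: dark steel, level, 14 mm square section, 120 mm long, on two 10 mm posts 55 mm either side of the centre; between them it is free to grip. Centre 215 mm above the table when fully down, 335 mm fully up. z up, y along the bar, x into the booth, away from the robot. Below the bar 49 mm of open air, then the sash's top rail.
- pot_sash (a joint): height of the sash of the booth holding the terracotta pot (90 mm across and high): 0 = fully down, 0.12 = fully up at its stop. Same sash and friction. The booths are fixed, side by side, either may be on the left, turned up to 12 degrees. Each: 220 mm wide, clear walls, clear roof 165 mm above the table reaching 210 mm back from the sash.
- pot_handle (a point): centre of the handle bar on top of the pot booth's sash; same bar, heights and axes as gun_handle. In both booths the guide posts stand 104 mm either side of the bar's centre and rise to 267 mm above the table; a grey vent stub 18 mm high stands on the roof 160 mm behind the sash.

How it is judged:
By the outcome, as a careful person would: the job done as asked, in the order asked, and still so for the second after the job is handed in, with the robot touching nothing.
It also fails if it takes over 45 s, if anything falls off the work surface, if the arm or the gripper's body presses on something with over 40 N, if the wrist force passes 120 N, or if a joint passes its speed limit or range.

## Working session

There is one attempt and no reset: what is moved stays moved. The work goes in short steps, Python scripts to look and compute and a shell command to move; the robot and the scene stay as the last step left them, time stands still between calls to the robot, and variables do not carry over. Pictures are saved under pics/ and viewed, and the job is handed in when it is done.

```bash
ls; mkdir -p pics; python3 - <<'E'
from rig import env
import cv2
for n in ("scene","side","wrist"):
    im=env.get_image(n); cv2.imwrite(f"pics/{n}0.png",im["frame"][:,:,::-1])
    print(n,im["mtx"].tolist(),im["distortion"],im["rvec"],im["tvec"])
s=env.observe(); print(s)
E
```

```text
pics
scene [[503.1302116959557, 0.0, 277.28188601017285], [0.0, 503.1302116959557, 206.03599941866537], [0.0, 0.0, 1.0]] [-0.11838582  0.          0.          0.          0.        ] [ 2.82028419  0.04699298 -0.020569  ] [-0.51864633  0.03458954  1.01810225]
side [[394.3636459026753, 0.0, 287.5623252853177], [0.0, 394.3636459026753, 210.1524031897649], [0.0, 0.0, 1.0]] [-0.0931976  0.         0.         0.         0.       ] [ 1.9861347  -1.36228251  0.56675123] [-0.19537098  0.46775611  0.44029042]
wrist [[349.31279733810453, 0.0, 281.12833169894014], [0.0, 349.31279733810453, 211.28440710208318], [0.0, 0.0, 1.0]] [0.00732414 0.         0.         0.         0.        ] [-2.40399359 -1.61679586 -0.22745093] [-0.5486025  -0.03730475  0.37998088]
{'time_s': 0.15, 'q': array([ 5.53879610e+01,  2.18332154e+01,  7.43708354e+01, -7.08963414e-04,
        8.38578399e+01, -1.23360144e+01]), 'qvel': array([ 0.05096171, -0.10890175, -0.20735064,  0.02530453, -0.17417671,
        0.03347611]), 'joint_efforts': array([ 2.70845332e-03, -4.48625565e+01, -2.31347215e+01, -1.42088470e-04,
        3.77265358e-03, -4.49320351e-05]), 'position': array([0.20837242, 0.50877182, 0.23086658]), 'tool_rot': array([[ 3.79067422e-01, -6.03444620e-04, -9.25368859e-01],
       [ 9.25368451e-01, -8.96008735e-04,  3.79067840e-01],
       [-1.05788503e-03, -9.99999417e-01,  2.18760892e-04]]), 'ft_force': array([ 0.79903512,  0.67029827, -0.03846975]), 'wrist_torque': array([-0.0326176 , -0.00842032,  0.00298817]), 'grip_width': 0.0854915923836919}
```

View pics/scene0.png

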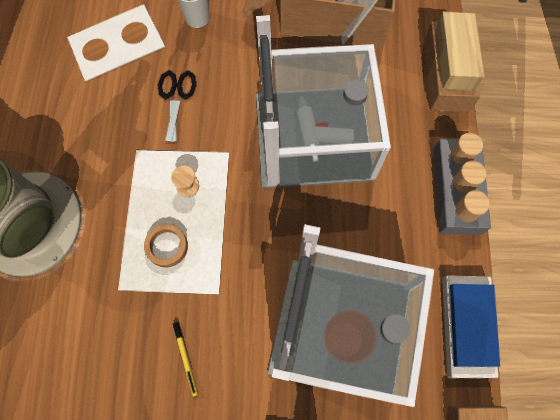

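View pics/side0.png

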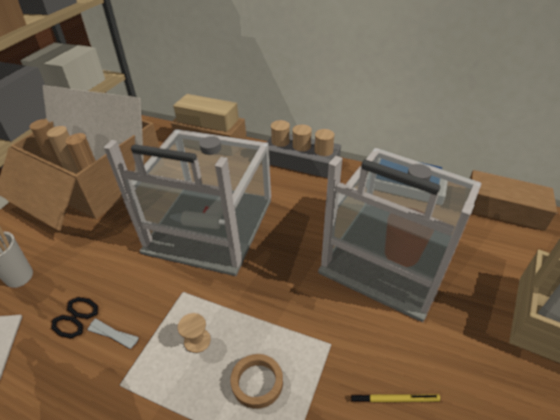

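View pics/wrist0.png

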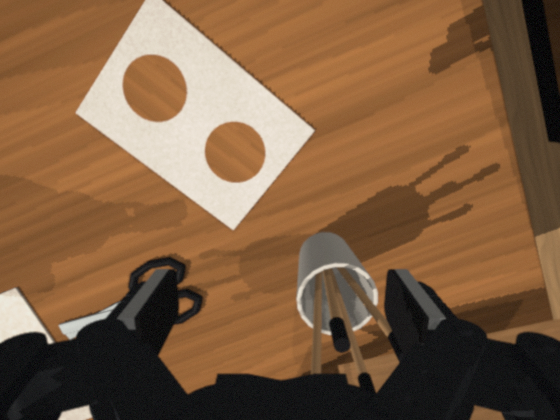

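The scene picture shows the gun booth at the top (+y), with its dark bar at about (266,80) and the gun at (320,130). The pot booth is below, with its bar at about (298,300) and the pot at (350,335). In the side picture the gun bar is at about (165,153) and the pot bar at about (400,176).

```bash
cat > h.py <<'E'
import numpy as np,cv2
def bar(im,roi,thr=75):
    x0,y0,x1,y1=roi; f=im["frame"].astype(int)
    m=((f.max(2)<thr)&(f.max(2)-f.min(2)<22)).astype(np.uint8)
    k=np.zeros_like(m); k[y0:y1,x0:x1]=m[y0:y1,x0:x1]
    k=cv2.morphologyEx(k,cv2.MORPH_OPEN,np.ones((3,3)))
    n,l,st,c=cv2.connectedComponentsWithStats(k); i=1+np.argmax(st[1:,4])
    mm=(l==i).astype(np.uint8); ys,xs=np.nonzero(mm)
    r=cv2.minAreaRect(np.c_[xs,ys].astype(np.float32)); return mm,r
def ray(im,p):
    u=cv2.undistortPoints(np.array([[p]],float),im["mtx"],im["distortion"])[0,0]
    R=cv2.Rodrigues(im["rvec"])[0]; c=-R.T@np.ravel(im["tvec"]); d=R.T@np.r_[u,1]; return c,d/np.linalg.norm(d)
def tri(a,pa,b,pb):
    c,d=ray(a,pa); e,g=ray(b,pb); t=np.linalg.lstsq(np.c_[d,-g],e-c,rcond=None)[0]
    P=c+t[0]*d;Q=e+t[1]*g; return (P+Q)/2,np.linalg.norm(P-Q)
def proj(im,P): return cv2.projectPoints(np.array([P],float),im["rvec"],im["tvec"],im["mtx"],im["distortion"])[0].ravel()
E
python3 - <<'E'
from rig import env
from h import *
s=env.get_image("scene"); d=env.get_image("side")
R=dict(gun=((255,28,282,130),(128,142,202,165)),pot=((280,230,316,370),(355,155,445,195)))
vs=s["frame"].copy();vd=d["frame"].copy()
def ends(r):
    (cx,cy),(w,h),a=r; b=cv2.boxPoints(r); 
    l=[np.linalg.norm(b[i]-b[(i+1)%4]) for i in range(2)]
    i=int(np.argmin(l)); return (b[i]+b[i+1])/2,(b[(i+2)%4]+b[(i+3)%4])/2
for n,(a,b) in R.items():
    m,r=bar(s,a); m2,r2=bar(d,b); vs[m>0]=(0,255,0); vd[m2>0]=(0,255,0)
    print(n,r,r2)
    e=sorted(ends(r),key=lambda p:p[1]); f=sorted(ends(r2),key=lambda p:p[0])
    P,g=tri(s,e[0],d,f[0]);Q,h=tri(s,e[1],d,f[1]);C=tri(s,r[0],d,r2[0])
    print(P,g,Q,h,C,np.linalg.norm(P-Q), np.degrees(np.arctan2(Q[0]-P[0],P[1]-Q[1])))
cv2.imwrite("pics/m1.png",cv2.resize(np.hstack([vs[0:400,230:450],vd[100:500,100:460][:300]]) if 0 else vs[0:400,200:460],None,fx=1.5,fy=1.5)[:,:,::-1])
cv2.imwrite("pics/m2.png",cv2.resize(vd[110:320,90:490],None,fx=2,fy=2)[:,:,::-1])
E
```

```text
gun ((262.5, 106.0), (30.0, 7.0), 90.0) ((163.23959350585938, 153.74844360351562), (64.0804214477539, 8.523011207580566), 8.47114372253418)
[0.4753055  0.19888492 0.27134132] 0.07980058851392441 [0.49044103 0.11892821 0.27114113] 0.030754442820809285 (array([0.48368175, 0.1595045 , 0.26986902]), np.float64(0.05520496883127196)) 0.08137690076331369 10.719063612890123
pot ((301.7772216796875, 304.953369140625), (6.510095596313477, 78.4853515625), 11.821488380432129) ((399.64453125, 177.5340576171875), (80.64933013916016, 9.515971183776855), 18.970407485961914)
[ 0.57200954 -0.11840165  0.26908903] 0.013647125485071347 [ 0.552092   -0.23120351  0.26929565] 0.0029013591431802394 (array([ 0.56196189, -0.17623465,  0.26900413]), np.float64(0.007465287322952548)) 0.1145469770752023 -10.013562672931936
```

View pics/m1.png

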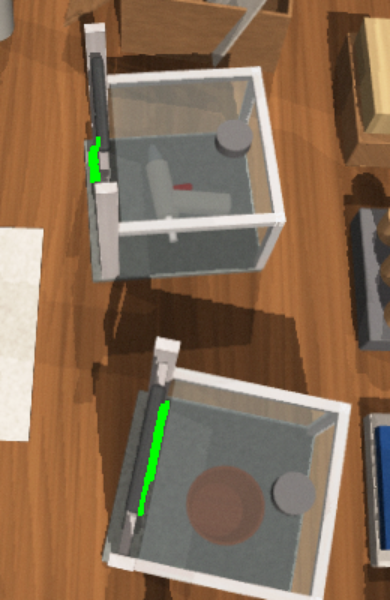

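View pics/m2.png

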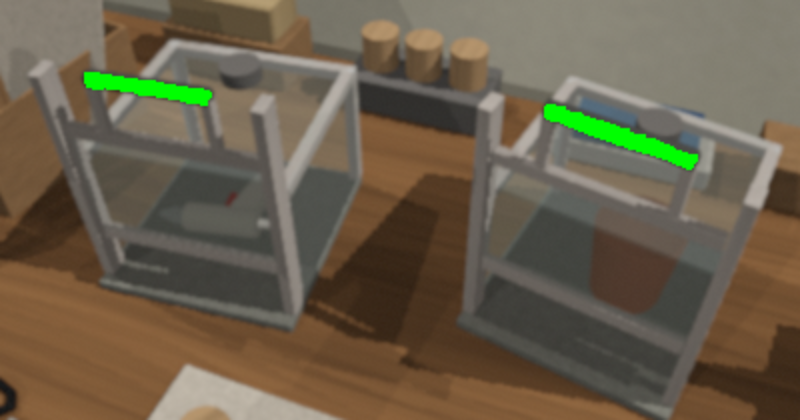

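The side masks cover both bars well. In the scene view the gun mask caught the wrong spot and the pot mask covers only one face, so I'll zoom in.

```bash
python3 - <<'E'
from rig import env
from h import *
s=env.get_image("scene")["frame"]
a=cv2.resize(s[10:160,240:300],None,fx=4,fy=4,interpolation=cv2.INTER_CUBIC);b=cv2.resize(s[225:375,265:325],None,fx=4,fy=4,interpolation=cv2.INTER_CUBIC)
cv2.imwrite("pics/z.png",np.hstack([a,b])[:,:,::-1])
for r in (60,80,100): print([tuple(int(v) for v in s[r,c]) for c in range(254,280)])
for r in (280,): print([tuple(int(v) for v in s[r,c]) for c in range(290,320)])
E
```

```text
[(160, 103, 59), (159, 104, 60), (157, 103, 61), (91, 59, 32), (93, 59, 35), (138, 120, 107), (86, 80, 76), (90, 84, 80), (42, 45, 44), (63, 65, 61), (69, 69, 68), (77, 75, 73), (79, 79, 78), (90, 89, 86), (77, 76, 75), (72, 69, 67), (129, 121, 115), (191, 177, 171), (95, 77, 59), (99, 84, 67), (121, 111, 95), (131, 120, 106), (133, 122, 107), (132, 122, 106), (132, 119, 104), (133, 122, 107)]
[(160, 101, 59), (163, 106, 61), (161, 103, 60), (161, 103, 60), (132, 84, 47), (140, 92, 53), (103, 69, 48), (85, 77, 75), (83, 77, 75), (57, 52, 52), (58, 60, 57), (69, 70, 69), (77, 75, 74), (77, 75, 73), (82, 80, 80), (84, 83, 80), (72, 73, 70), (72, 68, 64), (114, 96, 81), (114, 91, 68), (118, 92, 70), (130, 105, 83), (155, 136, 114), (155, 137, 117), (151, 134, 113), (152, 132, 114)]
[(165, 107, 61), (158, 104, 61), (96, 84, 74), (143, 144, 134), (89, 87, 83), (89, 88, 83), (62, 62, 59), (65, 66, 61), (64, 65, 58), (63, 61, 57), (60, 60, 58), (44, 47, 44), (52, 51, 52), (64, 65, 61), (58, 59, 55), (62, 60, 60), (59, 59, 59), (55, 57, 54), (47, 47, 47), (49, 48, 44), (58, 59, 53), (57, 57, 54), (62, 63, 59), (84, 85, 84), (102, 104, 104), (105, 108, 105)]
[(92, 91, 85), (87, 89, 83), (92, 92, 85), (92, 92, 86), (95, 95, 88), (63, 66, 61), (50, 51, 50), (67, 66, 66), (79, 76, 74), (80, 78, 78), (78, 79, 77), (80, 79, 79), (85, 83, 83), (80, 80, 78), (74, 75, 73), (67, 67, 66), (55, 55, 51), (65, 65, 63), (66, 66, 62), (67, 67, 63), (71, 72, 67), (86, 89, 86), (112, 116, 111), (111, 112, 110), (109, 112, 107), (109, 113, 107), (108, 111, 108), (104, 109, 105), (112, 113, 112), (112, 114, 112)]
```

View pics/z.png

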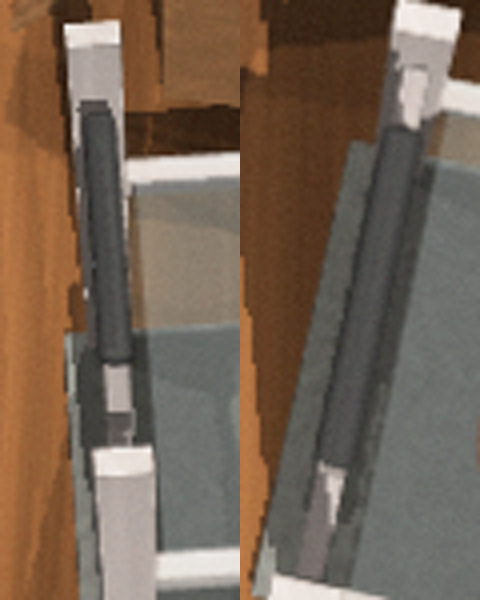

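```bash
python3 - <<'E'
from rig import env
from h import *
s=env.get_image("scene"); d=env.get_image("side")
S=dict(gun=((265,36.7),(269.3,100.5)),pot=((305.8,256.8),(288.3,341)))
D=dict(gun=(128,142,202,165),pot=(355,155,445,195))
for n in S:
    m,r=bar(d,D[n]); b=cv2.boxPoints(r); b=b[np.argsort(b[:,0])]; f=[(b[0]+b[1])/2,(b[2]+b[3])/2]
    P,g=tri(s,S[n][0],d,f[0]);Q,h=tri(s,S[n][1],d,f[1])
    print(n,f,P.round(4),g,Q.round(4),h,((P+Q)/2).round(4),np.linalg.norm(P-Q),"yaw",np.degrees(np.arctan2(Q[0]-P[0],P[1]-Q[1])))
E
```

```text
gun [array([131.55049, 149.01817], dtype=float32), array([194.93181, 158.45793], dtype=float32)] [0.4916 0.2667 0.2623] 0.0033057757894446047 [0.5033 0.1444 0.2632] 0.0013944651285083284 [0.4975 0.2056 0.2627] 0.12281660811797122 yaw 5.486286563919175
pot [array([361.50916, 164.43173], dtype=float32), array([437.7984 , 190.58804], dtype=float32)] [ 0.5657 -0.1127  0.2752] 0.00010302509540100986 [ 0.5444 -0.2296  0.2756] 0.0010187888221743569 [ 0.5551 -0.1712  0.2754] 0.1187702155897454 yaw -10.341050111247185
```

Both triangulated bars are 119–123 mm long (120 expected) and at plausible heights. Gun bar: (0.4975, 0.2056, 0.263), yaw +5.5°, sash about 48 mm. Pot bar: (0.555, −0.171, 0.275), yaw −10.3°, sash about 60 mm. The gun sash goes first, so I'm moving above its bar.

```bash
python3 -m inch '[[[1,0,0,6,0,0,0],[1,0,0,12,0,0,0],[1,4,-4,15,0,0,-9],[1,8,-9,15,0,0,-18],[1,12,-13,15,0,0,-27],[1,16,-17,15,0,0,-36],[1,20,-21,15,0,0,-45],[1,24,-25,15,0,0,-54],[1,28.9,-30.3,15,0,0,-62.2],[1,28.9,-30.3,13,0,0,-62.2],[1,28.9,-30.3,11.9,0,0,-62.2],[1,28.9,-30.3,11.9,0,0,-62.2],[1,28.9,-30.3,11.9,0,0,-62.2]]]' 60
python3 - <<'E'
from rig import env
from h import *
o=env.observe(); print(o["position"],o["tool_rot"].round(3))
for n in("wrist","side"):
    w=env.get_image(n); cv2.imwrite(f"pics/{n}1.png",w["frame"][:,:,::-1])
E
```

```text
time_s: 2.02
position: [0.4971, 0.2067, 0.3513]
tool_rot: [[0.995, 0.001, -0.098], [0.098, 0.0, 0.995], [0.002, -1.0, 0.0]]
ft_force: [0.1, 0.4, -0.1]
grip_width: 0.0855
[0.49706518 0.2067211  0.35127984] [[ 0.995  0.001 -0.098]
 [ 0.098  0.     0.995]
 [ 0.002 -1.     0.   ]]
```

View pics/wrist1.png

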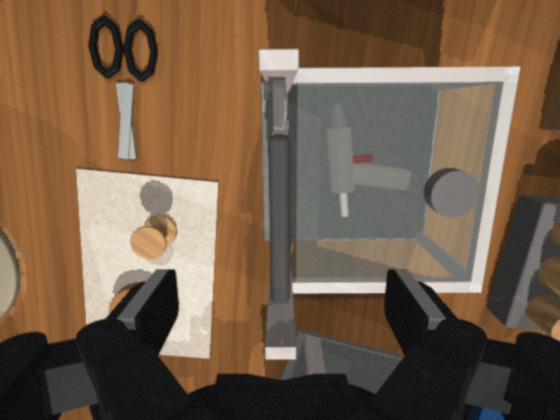

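View pics/side1.png

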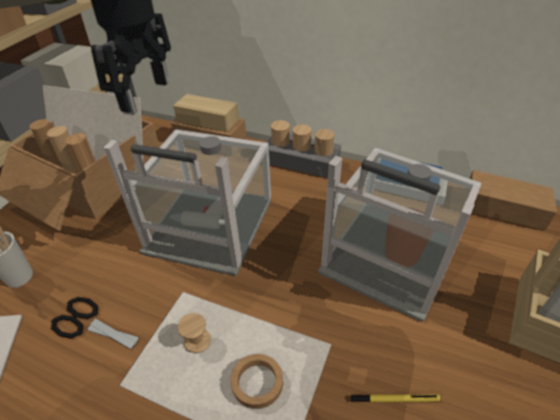

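The wrist view shows the gun bar parallel to the finger plane and midway between the fingers, at columns 272–290 and rows 138–300. I'll check it numerically.

```bash
python3 - <<'E'
from rig import env
from h import *
w=env.get_image("wrist"); d=env.get_image("side")
for p in((280,137),(281,301)):
    c,r=ray(w,p); t=(0.27-c[2])/r[2]; print((c+t*r).round(4))
print("side proj tcp",proj(d,env.observe()["position"]), "bar",proj(d,[.4975,.2056,.263]))
E
```

```text
[0.4908 0.26   0.27  ]
[0.503  0.1442 0.27  ]
side proj tcp [148.79041986 105.95159526] bar [162.01412743 153.29138116]
```

Wrist centre is (0.497, 0.202), yaw 6°, agreeing with the two-view result. Descending 10.5 cm and closing.

```bash
python3 -m inch '[[[1,0,-0.2,-3,0,0,0],[1,0,-0.2,-6,0,0,0],[1,0,-0.2,-9,0,0,0],[1,0,-0.2,-10.5,0,0,0],[1,0,-0.2,-10.5,0,0,0],[-1,0,-0.2,-10.5,0,0,0],[-1,0,-0.2,-10.5,0,0,0],[-1,0,-0.2,-10.5,0,0,0],[-1,0,-0.2,-10.5,0,0,0],[-1,0,-0.2,-10.5,0,0,0],[-1,0,-0.2,-10.5,0,0,0]]]' 60
python3 - <<'E'
from rig import env
from h import *
for n in("wrist","side"):
    w=env.get_image(n); cv2.imwrite(f"pics/{n}2.png",w["frame"][:,:,::-1])
E
```

```text
time_s: 3.6
position: [0.4963, 0.2038, 0.2453]
tool_rot: [[0.995, -0.003, -0.097], [0.097, -0.001, 0.995], [-0.003, -1.0, -0.0]]
ft_force: [-6.1, -1.3, 1.5]
grip_width: 0.0128
```

View pics/side2.png

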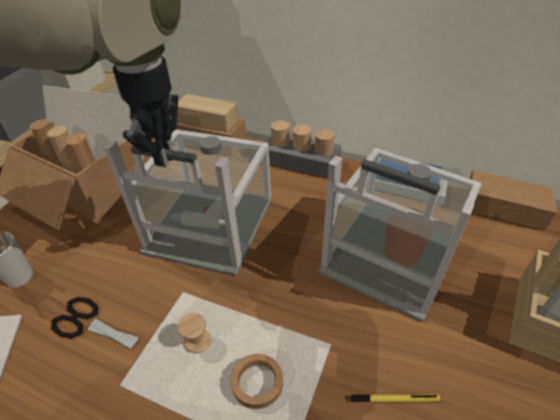

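The bar is between the fingers at about (155,150) and the opening of 13 mm matches a 14 mm bar. Pushing down 4.2 cm first, then watching the force.

```bash
python3 -m inch '[[[-1,0,0,-1,0,0,0],[-1,0,0,-2,0,0,0],[-1,0,0,-3,0,0,0],[-1,0,0,-4,0,0,0],[-1,0,0,-4.2,0,0,0],[-1,0,0,-4.2,0,0,0],[-1,0,0,-4.2,0,0,0]]]'
```

```text
time_s: 4.58
position: [0.4963, 0.2038, 0.203]
tool_rot: [[0.995, -0.003, -0.097], [0.097, -0.001, 0.995], [-0.003, -1.0, -0.0]]
ft_force: [-5.9, -1.4, -0.4]
grip_width: 0.0128
```

```bash
python3 -m inch '[[[-1,0,0,-0.3,0,0,0],[-1,0,0,-0.3,0,0,0],[-1,0,0,-0.3,0,0,0]]]'
```

```text
time_s: 4.95
position: [0.4963, 0.2038, 0.2002]
tool_rot: [[0.995, -0.003, -0.097], [0.097, -0.001, 0.995], [-0.003, -1.0, -0.0]]
ft_force: [-6.2, -2.2, 0.2]
grip_width: 0.0135
```

```bash
python3 -m inch '[[[-1,0,0,-0.3,0,0,0],[-1,0,0,-0.3,0,0,0]]]';python3 -m inch '[[[-1,0,0,-0.2,0,0,0],[-1,0,0,-0.2,0,0,0]]]'
```

```text
time_s: 5.2
position: [0.4963, 0.2038, 0.1972]
tool_rot: [[0.995, -0.003, -0.097], [0.097, -0.001, 0.995], [-0.003, -1.0, -0.0]]
ft_force: [-6.8, -0.6, 2.0]
grip_width: 0.0128
time_s: 5.45
position: [0.4963, 0.2038, 0.196]
tool_rot: [[0.995, -0.002, -0.097], [0.097, -0.001, 0.995], [-0.002, -1.0, -0.0]]
ft_force: [-8.7, -1.2, 7.4]
grip_width: 0.0132
```

```bash
python3 -m inch '[[[-1,0,0,-0.2,0,0,0],[-1,0,0,-0.2,0,0,0]]]';python3 -m inch '[[[-1,0,0,-0.2,0,0,0],[-1,0,0,-0.2,0,0,0]]]'
python3 - <<'E'
from rig import env
from h import *
w=env.get_image("side"); cv2.imwrite("pics/side3.png",w["frame"][:,:,::-1])
cv2.imwrite("pics/side3z.png",cv2.resize(w["frame"][120:280,90:290],None,fx=3.5,fy=3.5,interpolation=cv2.INTER_CUBIC)[:,:,::-1])
E
```

```text
time_s: 5.7
position: [0.4964, 0.2039, 0.1959]
tool_rot: [[0.995, 0.0, -0.097], [0.097, -0.0, 0.995], [0.0, -1.0, -0.0]]
ft_force: [-12.9, -3.4, 20.5]
grip_width: 0.0129
time_s: 5.95
position: [0.4965, 0.2039, 0.1958]
tool_rot: [[0.995, 0.002, -0.097], [0.097, -0.0, 0.995], [0.002, -1.0, -0.0]]
ft_force: [-18.5, -4.1, 34.7]
grip_width: 0.0128
```

View pics/side3z.png

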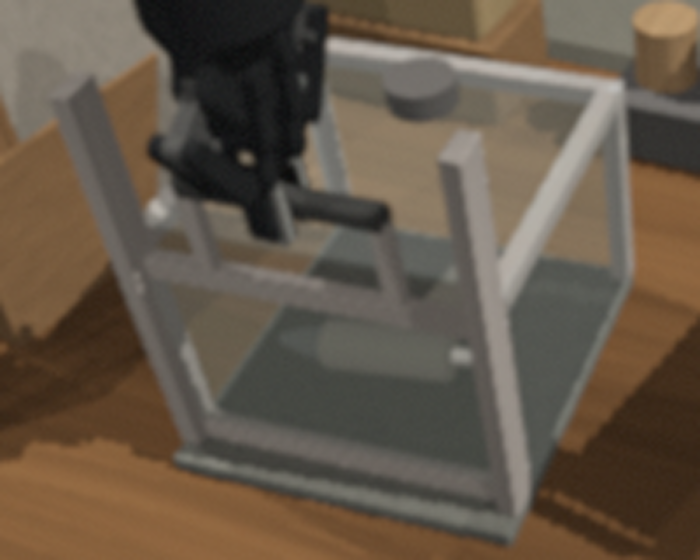

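The gun sash is on a hard stop: 35 N with no further travel, handle at 0.1958 + 0.019 = 0.215 as specified, and its bottom rail on the sill at about (350,455) in the zoom. I'll release the preload, open, and rise.

```bash
python3 -m inch '[[[-1,0,0,0.4,0,0,0],[-1,0,0,0.45,0,0,0],[-1,0,0,0.45,0,0,0]]]';python3 -m inch '[[[1,0,0,0,0,0,0],[1,0,0,0,0,0,0],[1,0,0,0,0,0,0],[1,0,0,0,0,0,0],[1,0,0,0,0,0,0],[1,0,0,0,0,0,0]]]';python3 -m inch '[[[1,0,0,4,0,0,0],[1,0,0,9,0,0,0],[1,0,0,14,0,0,0],[1,0,0,19,0,0,0],[1,0,0,19,0,0,0]]]'
python3 - <<'E'
from rig import env
from h import *
w=env.get_image("side"); d=w
cv2.imwrite("pics/side4z.png",cv2.resize(w["frame"][120:280,90:290],None,fx=3.5,fy=3.5,interpolation=cv2.INTER_CUBIC)[:,:,::-1])
o=env.observe(); print(o["position"],o["q"])
E
```

```text
time_s: 6.38
position: [0.4963, 0.2038, 0.196]
tool_rot: [[0.995, -0.003, -0.097], [0.097, -0.001, 0.995], [-0.003, -1.0, -0.0]]
ft_force: [-8.7, -1.4, 4.1]
grip_width: 0.0129
time_s: 7.12
position: [0.4975, 0.2039, 0.1958]
tool_rot: [[0.995, 0.0, -0.096], [0.096, 0.0, 0.995], [0.0, -1.0, 0.0]]
ft_force: [-1.2, -1.2, 0.7]
grip_width: 0.0853
time_s: 7.75
position: [0.498, 0.2041, 0.3895]
tool_rot: [[0.995, 0.008, -0.096], [0.096, 0.001, 0.995], [0.008, -1.0, 0.001]]
ft_force: [0.8, 0.8, -0.8]
grip_width: 0.0852
[0.49767325 0.20399516 0.38689644] [ 9.67089354e+00  1.71633266e+01  5.62991276e+01 -1.68573913e-03
  1.06367015e+02  4.14397749e+00]
```

View pics/side4z.png

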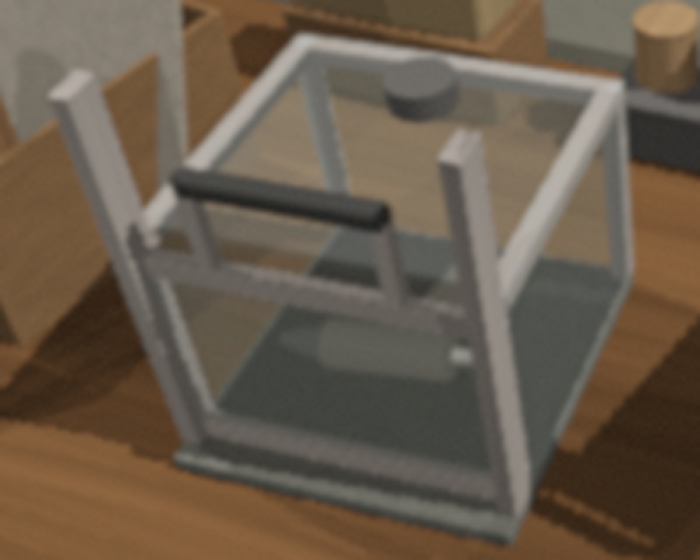

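The gun sash is still fully down and untouched (bottom rail on the sill). Moving over the pot bar.

```bash
python3 -m inch '[[[1,0.8,-5,0,0,0,-2],[1,1.6,-10,0,0,0,-4],[1,2.3,-15,0,0,0,-6],[1,3,-20,0,0,0,-8.5],[1,3.8,-25,0,0,0,-10.5],[1,4.6,-30,0,0,0,-12.5],[1,5.3,-35,-1,0,0,-14.5],[1,5.7,-37.5,-2,0,0,-15.8],[1,5.7,-37.5,-2.5,0,0,-15.8],[1,5.7,-37.5,-2.5,0,0,-15.8],[1,5.7,-37.5,-2.5,0,0,-15.8]]]'
python3 - <<'E'
from rig import env
from h import *
w=env.get_image("wrist"); cv2.imwrite("pics/wrist5.png",w["frame"][:,:,::-1])
E
```

```text
time_s: 9.18
position: [0.5545, -0.1697, 0.3615]
tool_rot: [[0.984, 0.001, 0.177], [-0.177, -0.0, 0.984], [0.001, -1.0, -0.0]]
ft_force: [-0.1, 1.2, 0.7]
grip_width: 0.0852
```

View pics/wrist5.png

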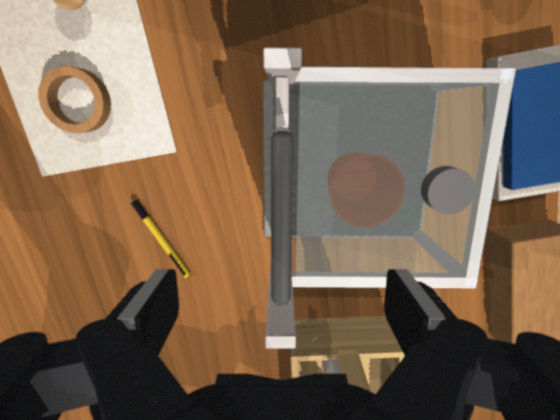

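The pot bar runs vertically at column ~282, rows 132–305, midway between the fingers. Descending 10.4 cm and gripping.

```bash
python3 -m inch '[[[1,0,0,-3,0,0,0],[1,0,0,-6,0,0,0],[1,0,0,-9,0,0,0],[1,0,0,-10.4,0,0,0],[1,0,0,-10.4,0,0,0],[-1,0,0,-10.4,0,0,0],[-1,0,0,-10.4,0,0,0],[-1,0,0,-10.4,0,0,0],[-1,0,0,-10.4,0,0,0],[-1,0,0,-10.4,0,0,0],[-1,0,0,-10.4,0,0,0]]]' 60
python3 - <<'E'
from rig import env
from h import *
w=env.get_image("side"); cv2.imwrite("pics/side6.png",w["frame"][:,:,::-1])
E
```

```text
time_s: 10.6
position: [0.5544, -0.1711, 0.257]
tool_rot: [[0.984, -0.0, 0.179], [-0.179, -0.0, 0.984], [-0.0, -1.0, -0.0]]
ft_force: [-2.4, -0.2, 2.6]
grip_width: 0.013
```

View pics/side6.png

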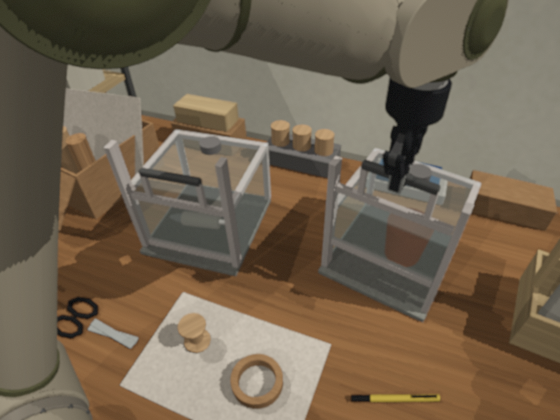

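The fingers hold the pot bar at about (400,175), with a 13 mm opening. Expected TCP at the top stop is 0.316, so lift 5.3 cm and then creep.

```bash
python3 -m inch '[[[-1,0,0,1,0,0,0],[-1,0,0,2,0,0,0],[-1,0,0,3,0,0,0],[-1,0,0,4,0,0,0],[-1,0,0,5,0,0,0],[-1,0,0,5.3,0,0,0],[-1,0,0,5.3,0,0,0],[-1,0,0,5.3,0,0,0]]]'
python3 -m inch '[[[-1,0,0,0.3,0,0,0],[-1,0,0,0.3,0,0,0],[-1,0,0,0.3,0,0,0]]]'
```

```text
time_s: 11.65
position: [0.5544, -0.1711, 0.3107]
tool_rot: [[0.984, 0.001, 0.178], [-0.178, -0.001, 0.984], [0.001, -1.0, -0.001]]
ft_force: [-4.2, -1.3, -1.1]
grip_width: 0.0129
time_s: 12.02
position: [0.5543, -0.171, 0.3125]
tool_rot: [[0.984, -0.001, 0.178], [-0.178, 0.0, 0.984], [-0.001, -1.0, 0.0]]
ft_force: [-3.5, -1.5, -9.5]
grip_width: 0.0131
```

```bash
python3 -m inch '[[[-1,0,0,0.2,0,0,0],[-1,0,0,0.2,0,0,0],[-1,0,0,0.2,0,0,0]]]'; python3 -m inch '[[[-1,0,0,0.2,0,0,0],[-1,0,0,0.2,0,0,0],[-1,0,0,0.2,0,0,0]]]'
```

```text
time_s: 12.4
position: [0.5543, -0.171, 0.3141]
tool_rot: [[0.984, -0.002, 0.178], [-0.178, 0.001, 0.984], [-0.002, -1.0, 0.0]]
ft_force: [-3.3, -2.0, -17.1]
grip_width: 0.0124
time_s: 12.78
position: [0.5542, -0.171, 0.3141]
tool_rot: [[0.984, -0.004, 0.178], [-0.178, 0.002, 0.984], [-0.005, -1.0, 0.002]]
ft_force: [-1.4, -2.7, -28.4]
grip_width: 0.0133
```

```bash
python3 -m inch '[[[-1,0,0,0.2,0,0,0],[-1,0,0,0.2,0,0,0],[-1,0,0,0.2,0,0,0]]]' 80
python3 - <<'E'
from rig import env
from h import *
d=env.get_image("side");cv2.imwrite("pics/side7.png",cv2.resize(d["frame"][90:320,290:510],None,fx=2.6,fy=2.6,interpolation=cv2.INTER_CUBIC)[:,:,::-1])
E
```

```text
time_s: 13.15
position: [0.5542, -0.171, 0.3142]
tool_rot: [[0.984, -0.007, 0.179], [-0.179, 0.004, 0.984], [-0.008, -1.0, 0.003]]
ft_force: [1.7, -2.7, -38.1]
grip_width: 0.0128
```

View pics/side7.png

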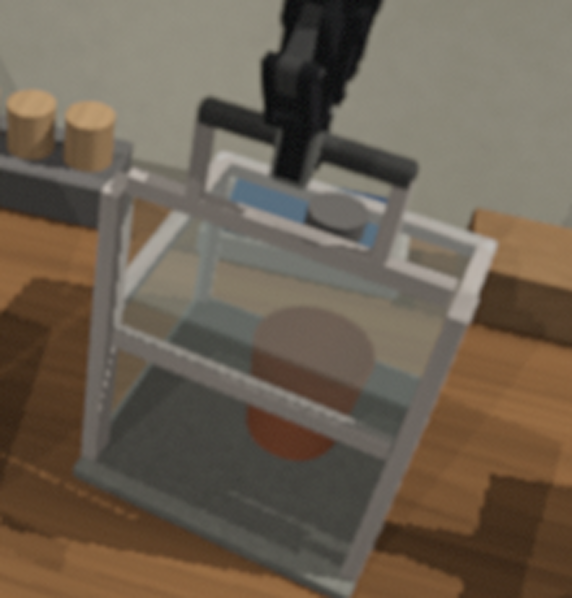

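The top rail is level with the tops of the guide posts, and 38 N gives no further travel: the sash is at its top stop. I'll relax most of the preload, staying slightly upward, then open.

```bash
python3 -m inch '[[[-1,0,0,-0.4,0,0,0],[-1,0,0,-0.4,0,0,0]]]' 60;python3 -m inch '[[[1,0,0,0,0,0,0],[1,0,0,0,0,0,0],[1,0,0,0,0,0,0],[1,0,0,0,0,0,0],[1,0,0,0,0,0,0],[1,0,0,0,0,0,0]]]';python3 -m inch '[[[1,0,0,3,0,0,0],[1,0,0,6,0,0,0],[1,0,0,9,0,0,0],[1,0,0,12,0,0,0],[1,0,0,12,0,0,0],[1,0,0,12,0,0,0]]]'
python3 - <<'E'
from rig import env
from h import *
d=env.get_image("side");cv2.imwrite("pics/side8.png",d["frame"][:,:,::-1])
s=env.get_image("scene");cv2.imwrite("pics/scene8.png",s["frame"][:,:,::-1])
print(env.observe()["position"])
for n,R in dict(pot=(360,120,460,165),gun=(130,162,205,188)).items():
    m,r=bar(d,R);print(n,r)
u=np.array([.1785,.984,0])
for h in (.325,.33,.335): print(h,proj(d,np.r_[.555,-.171,h]+.06*u),proj(d,np.r_[.555,-.171,h]-.06*u))
for h in (.21,.215,.22): print(h,proj(d,[.497,.204,h]))
E
```

```text
time_s: 13.45
position: [0.5543, -0.171, 0.3142]
tool_rot: [[0.984, -0.001, 0.178], [-0.178, 0.001, 0.984], [-0.001, -1.0, 0.0]]
ft_force: [-2.0, -1.2, -23.6]
grip_width: 0.0128
time_s: 14.2
position: [0.5545, -0.1711, 0.3149]
tool_rot: [[0.984, 0.0, 0.178], [-0.178, -0.0, 0.984], [0.0, -1.0, -0.0]]
ft_force: [0.0, 0.3, -0.2]
grip_width: 0.0854
time_s: 14.95
position: [0.5545, -0.1711, 0.4338]
tool_rot: [[0.984, -0.001, 0.178], [-0.178, 0.001, 0.984], [-0.002, -1.0, 0.001]]
ft_force: [0.0, 0.1, -0.0]
grip_width: 0.0855
[ 0.55441307 -0.17103355  0.43361322]
pot ((407.5177001953125, 144.94393920898438), (86.3758773803711, 10.504646301269531), 17.487998962402344)
gun ((169.54977416992188, 176.719970703125), (62.50878143310547, 9.145491600036621), 10.080597877502441)
0.325 [364.91940913 136.64618524] [447.49984368 162.88386932]
0.33 [365.32904304 133.69205379] [448.46594444 159.86187056]
0.335 [365.74260614 130.70401587] [449.44215791 156.80206821]
0.21 [169.43492265 178.44549315]
0.215 [168.81955163 176.21429684]
0.22 [168.19892961 173.96134853]
```

View pics/side8.png

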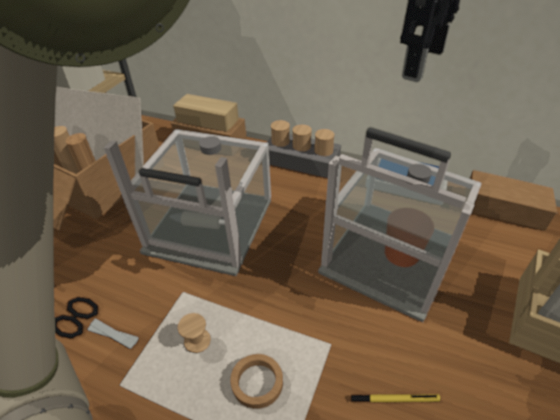

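Gun bar centre (169.5,176.7) matches height 0.214. Pot bar centre (407.5,144.9) matches about 0.333, the same ~2 mm low bias as the gun bar. I'll confirm that nothing dropped on release by comparing with the picture taken at the stop.

```bash
python3 - <<'E'
import cv2,numpy as np
a=cv2.imread("pics/side7.png"); b=cv2.imread("pics/side8.png")[90:320,290:510]
b=cv2.resize(b,(a.shape[1],a.shape[0]),interpolation=cv2.INTER_CUBIC)
g=lambda x:cv2.cvtColor(x,cv2.COLOR_BGR2GRAY)
for r in ((240,480,100,400),(110,200,340,450)): # lower rail, right bar end
    A,B=(np.float32(g(x)[r[0]:r[1],r[2]:r[3]]) for x in (a,b)); print(cv2.phaseCorrelate(A,B),np.abs(A-B).mean())
cv2.imwrite("pics/cmp.png",np.hstack([a[80:520,:],b[80:520,:]])[:,:,:][:, ::1] if 0 else cv2.resize(np.hstack([a,b]),(800,418)))
E
```

```text
((-0.007729242966888705, 0.03290718351000521), 0.7994342041015625) 3.8345556
((-0.050760145537481094, 0.05173905806837098), 0.8359627593888177) 4.549192
```

View pics/cmp.png

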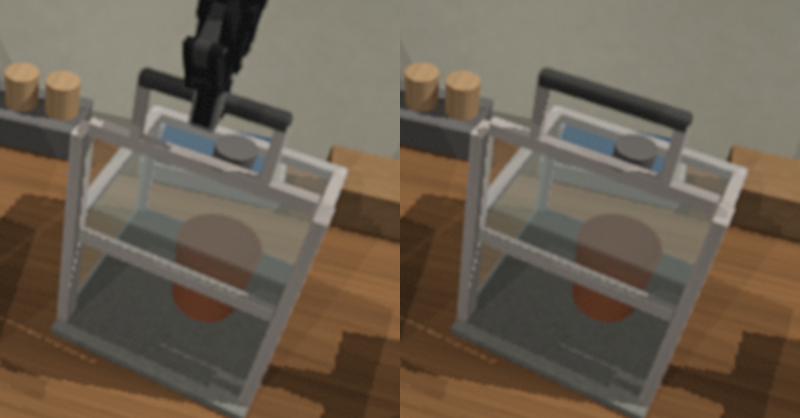

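The sash shows no shift on release (under 0.1 px), and the gripper is well clear. Handing in.

```bash
python3 -c "
from rig import env
print(env.observe()['time_s']);env.close_job()"
```

```text
15.05
the job is handed in; nothing more can be done
```

I slid the gun booth's sash all the way down first, then the pot booth's sash all the way up. I released both and handed the job in at 15.05 s.

- **Gun sash:** it met a hard stop at 35 N. The grip then put its handle 215 mm above the table, the fully-down height. After release, the picture puts it at about 214 mm.
- **Pot sash:** it met a hard stop at 38 N with no further travel. It moved less than 0.1 px when the gripper let go.
- **Disagreement:** the camera put the pot handle at about 333 mm, and the grip reading gave about 333 mm too, against the nominal 335 mm. The camera's calibration is good to about 2 mm, and I took the hard stop as the deciding evidence.

At hand-in the gripper was open about 100 mm above the pot handle, touching nothing.

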